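Clip the gauge carrier into its holder and zero the readout

ROBOT

A 7-joint arm with a two-finger parallel gripper is mounted at the origin on the work surface. World frame = base frame: x ahead of the robot, y to its left, z up, the work surface at z = 0. Lengths are in mm, angles in degrees, forces in N, time in s.
With the tool pointing down it reaches from about 425 to 875 mm from the base axis. Payload 4.7 kg.
Tool frame: the origin (TCP) lies on the centre line of the jaws, within the pads' length; the fingertips stand 19 mm ahead of it and the grasp point (between the pads) is the TCP; z points along the fingers, y is the line along which they close (so a half turn about z gives the same grasp; the last joint's range is limited). The gripper opens to 87 mm and grips with 3 to 60 N. Pads are 19 mm wide; open, the fingers measure 117 mm over their backs; the gripper's body (75 mm by 190 mm) begins 51 mm behind the grasp point.
Start: joints at [64.635, 18.392, -4.016, 83.108, 1.295, 78.541, -3.26], TCP at [286.685, -583.383, 241.587] pointing down, gripper open.
Joint ranges: [-163.93, 163.93], [-17.29, 119.83], [-79.2, 71.16], [3.27, 140.29], [-89.18, 269.18], [5.43, 117.66], [-154.24, 154.24]. Speed limits (degrees/s): [147.25, 147.25, 180, 180, 180, 180, 180].

INTERFACE

Orientations are given as a 3x3 rotation matrix whose columns are the frame's x, y, z axes.
In Python, from bench import state, grab_frame, close_job gives the robot as it stands.
- The arm moves only by the tool send_rows, never from a script. Its argument "rows" is a list of rows, each an object with "turn": the turn, a rotation vector about the world's x, y, z as a fraction of full scale, a list of three; "travel": the shift along the world's x, y, z as a fraction of full scale, a list of three; "jaw": the closure in counts, from 0 (fully open) to 255 (shut). In form: [{"turn": [rx, ry, rz], "travel": [tx, ty, tz], "jaw": jaw}, ...]. A call has 1 to 5 rows; each row shifts and turns the commanded pose from where the row before left it; what a row does not reach is not made up. Full scale, the value 1, is 250 mm for a shift and 180 degrees for a turn. A row lasts 1/8 s, in which the tool goes at most 62.5 mm and 10.7 degrees, less where a joint would pass 70% of its speed; a pose out of reach is approached as far as the arm can. A call with a number of a shift or a turn outside -1 to 1 is refused whole. A call with a gripper value outside its range is refused whole. The fingers move at their own pace and stop on an object; the grip force is fixed at half the most. Time passes only in rows, so rows that do not move let the fingers close. It gives the time, the measured TCP pose, the force, the opening and the grip force at its end, in the units of the state.
- state(): the state, without advancing time (a new reading comes with each control period).
- grab_frame(name): name is "scene" or "top" or "wrist"; returns a dict with "color" (400x640x3 uint8, red, green, blue), "depth" (400x640 float32, mm along the optical axis (not along the pixel's ray), 0 where there is no reading), "fovy" (degrees; the focal length in pixels is half the picture's height over the tangent of half this angle, whatever the lens; pixels are square), "cx", "cy" (the principal point, pixels), "cam_to_world" (4x4, takes a point from camera to world coordinates). Camera axes: x right, y down, z forward; pixel columns grow to the right and rows downward; lengths in mm; the calibration is good to about 2 mm. A picture is of the moment at which its call begins.
- close_job(): hands the job in; it is judged then, once.
The state is a dict: "time_s": time; "qpos": joint angles; "qvel": joint speeds; "tau": joint torques, N m; "eef_pos": TCP position; "tcp_rot": TCP orientation; "contact_force": force on the tool from outside, world axes, zero at the start; "moment": the same for the moment, N m; "opening": finger opening in mm; "grasp_force": force on a finger pad.
Only numpy, scipy, OpenCV 4.12 (cv2) and the standard library are available. Lean on these libraries where they do the work, as an engineer would, in place of code of your own. Each camera call takes 0.05 s, during which the arm holds its last target. There are 200 camera calls.

TASK

Fit the black gauge carrier into the blue holder: hook its bare toe end under the yellow lip while the tail end (the one with the orange grip) is still raised, then swing the tail down until the red spring catch snaps over it and the carrier lies fully home, and then press the yellow zero key on the readout gently with the fingers, hold it down for about half a second, and let go. Knock nothing else out of place.

Things in the scene. Friction and masses are not known exactly. Their poses are not given: they have to be found in the camera images.
- carrier: Loose black plate, 140 long (x) x 50 wide (y) x 8 mm thick, 0.25 to 0.5 kg. Origin: centre of its underside, z up. Toe (-x end) and tail (+x end) are bare plate. A steel pin, 16 mm diameter, lies along y at x = -22 mm, top 34 mm above the underside. Starts flat on the bed, left or right of the holder, toe roughly towards the robot.
- grip_top (a point): Centre of the top of the carrier's orange grip block, 28 (x) x 24 (y) x 32 mm tall, which stands on the plate: this point is at x = +40, y = 0, z = 40 mm of the carrier. Its axes are the carrier's.
- toe (a point): Middle of the lower edge of the carrier's toe end (x = -70 mm, z = 0 of the carrier). Its axes are the carrier's.
- tail (a point): Middle of the lower edge of the carrier's tail end (x = +70 mm, z = 0 of the carrier). Its axes are the carrier's.
- holder: Blue holder fixed on the machine bed (bed top 40 mm above the table). Origin on its underside; x from the lip end (-x, roughly towards the robot) to the catch end, z up. Base 90 mm wide, x = -95 to +105 mm. Its flat top at z = 12 mm is the seat. Side guides 8 mm tall, x = -61 to +28 mm, inner faces at y = +/-29 mm.
- lip_edge (a point): Middle of the lower edge of the yellow lip (x = -61.5, z = 25 mm of the holder; its axes). The lip is 66 mm wide, 8 mm thick, and overhangs the seat by 10 mm; the stop face for the toe is at x = -71.5 mm. The gap under it, 13 mm over the seat, takes the 8 mm plate level or tilted up to about 20 degrees, tail up.
- seat (a point): Middle of the seat (x = 0, y = 0, z = 12 mm of the holder; its axes). Home, the carrier's origin is here (within 2 mm in x, 4 mm in y), its axes along the holder's. Behind the tail stands a wall, 7 mm tall, face at x = +71.5 mm (3 mm of play), and beside the catch two cheeks up to z = 28 mm.
- catch (a joint): Red catch, 30 mm wide; slides along the holder's +x, in m: 0 = sprung shut, 0.012 = pushed back. Shut, its nose is at x = +66, underside z = 22, top z = 38 mm of the holder, bevelled above, so a tail pressed down pushes it back (spring 5.4 N shut, 7.2 N at 6 mm) and it snaps over the tail: 6 to 16 N down on the grip's top does it. A hooked carrier let go mostly rests tail-up on it.
- readout: Grey digital readout fixed on the bed, 110 (x) x 140 (y) x 45 mm tall, origin at the centre of its underside, x roughly away from the robot. Display flat in the far half of its top, keys in the near half. It stands on the other side of the holder from the carrier's start.
- zero_key: Yellow flat zero key in the readout's top, 26 (x) x 34 (y) mm, at x = -28, y = +38 mm of the readout. Origin: centre of its underside; its top is 4 mm higher (2.5 mm proud of the box). It gives only 2 mm: 1 N at rest, 5 N fully down. It answers to more than 3 N from the fingers for 0.3 s; over 40 N breaks it. The white pads beside it are only printed.
- vblock: Dark steel V-block, 60 x 50 x 42 mm, loose bystander; origin at the centre of its underside.
- case: Wooden gauge case, 70 x 130 x 35 mm, loose bystander; origin at the centre of its underside.
- puck: Black disc, 64 mm across, 24 mm tall, loose bystander; origin at the centre of its underside.
- strap: Steel clamp strap lying flat, 120 x 30 x 14 mm, loose bystander; origin at the centre of its underside.
- bottle: Amber cleaner bottle standing, 50 mm across, 85 mm tall, loose bystander; origin at the centre of its underside.
- driver: Screwdriver with a green handle, lying, loose bystander.
- gauge_block: Polished steel block, 35 x 75 x 30 mm, loose bystander; origin at the centre of its underside.
Not all that is in view belongs to the job. What is shaped like the carrier but turquoise is not meant.

How it is judged (in metres and radians):
On the way, in this order (a step that is already met when the one before it is completed fails the run):
1. the toe is under the lip while the tail is still raised (x of toe in the frame of holder between -0.076 and -0.0645 m and y of toe in the frame of holder between -0.008 and 0.008 m and z of toe in the frame of holder below 0.018 m and z of tail in the frame of holder above 0.019 m), for 0.1 s.
2. the carrier lies flat in the holder, toe under the lip, catch snapped shut over the tail (x of toe in the frame of holder between -0.076 and -0.0645 m and y of toe in the frame of holder between -0.008 and 0.008 m and z of toe in the frame of holder below 0.018 m and z of tail in the frame of holder below 0.014 m and y of tail in the frame of holder between -0.01 and 0.01 m and angle between carrier's own z axis and vertical below 0.05 rad and value of joint catch below 0.0025 m), for 0.2 s.
3. the zero key is pressed by the fingers with more than 3 N for 0.3 s (contact force between the fingers and zero_key above 3 N), for 0.3 s.
At the end, for the whole second after the job is handed in: The carrier lies still and flat in the holder (within 0.05 rad), toe at least 3 mm under the lip and within 8 mm of the holder's middle line, tail less than 2 mm off the seat and within 10 mm of the middle line, the catch shut over it (under 2.5 mm), and the zero key let go (all of step 2 and linear speed of carrier below 0.02 m/s and contact force between the fingers and zero_key below 0.2 N); the robot touches nothing.
It fails at once if a bystander is moved by more than 20 mm (distance of any of vblock, case, puck, strap, bottle, driver, gauge_block from where it was at the start of the episode above 0.02 m).
It fails at once if the zero key is pressed with more than 40 N (contact force between the fingers and zero_key above 40 N).
It also fails if it takes over 64 s, if anything falls off the work surface, if the arm or the gripper's body presses on something with over 40 N, if the wrist force passes 120 N, or if a joint passes its speed limit or range.

## Working session

There is one attempt and no reset: what is moved stays moved. The work goes in short steps, Python scripts to look and compute and a tool call to move; the robot and the scene stay as the last step left them, time stands still between calls to the robot, and variables do not carry over. Pictures are saved under pics/ and viewed, at most 10 in all, crops included, and the job is handed in when it is done.

Besides the shell and the picture viewer there is one more tool, called in YAML: its name, and indented under it one key for each argument. send_rows: Moves the arm, as the interface text tells. Shift numbers are shares of 250 mm and turn numbers shares of 180 degrees, none past 1 either way. Its arguments: {"type":"object","properties":{"rows":{"type":"array","items":{"type":"object","properties":{"turn":{"type":"array","items":{"type":"number"}},"travel":{"type":"array","items":{"type":"number"}},"jaw":{"type":"number"}}}}},"required":["rows"]}

```bash
mkdir -p pics; ls
cat > h.py <<'E'
import numpy as np, cv2
from bench import state, grab_frame, close_job
def K(f):
    return 200/np.tan(np.radians(f["fovy"]/2))
def world(f,u,v,z=None):
    fl=K(f);T=np.array(f["cam_to_world"]);d=np.array([(u-f["cx"])/fl,(v-f["cy"])/fl,1.])
    w=T[:3,:3]@d;o=T[:3,3]
    if z is None:
        return o+w*float(f["depth"][int(v),int(u)])
    return o+w*(z-o[2])/w[2]
def cloud(f):
    fl=K(f);T=np.array(f["cam_to_world"]);v,u=np.mgrid[0:400,0:640]
    d=np.stack([(u-f["cx"])/fl,(v-f["cy"])/fl,np.ones(u.shape)],-1)*f["depth"][...,None]
    return d@T[:3,:3].T+T[:3,3]
def save(f,n): cv2.imwrite("pics/"+n+".png",f["color"][...,::-1])
E
python3 - <<'E'
from h import *
s=state();print(s)
for n in("top","scene"):
    f=grab_frame(n);save(f,n);np.save(n+".npy",f,allow_pickle=True);print(n,f["fovy"],f["cam_to_world"])
E
```

```text
pics
{'time_s': 0.0, 'qpos': array([64.63464539, 18.43953617, -4.01488588, 83.17387288,  1.29375527,
       78.5400049 , -3.26012908]), 'qvel': array([ 0.03140675,  0.02456365, -0.05395539,  0.00799904,  0.05797106,
       -0.02438861, -0.08308588]), 'tau': array([-2.36326341e-04, -4.91276121e+01, -4.03867476e-01, -3.12525773e+01,
       -6.38626423e-02,  4.36477899e-02,  1.58712251e-04]), 'eef_pos': array([ 286.43981947, -582.91941194,  240.46498998]), 'tcp_rot': array([[ 8.97457887e-01,  4.41099218e-01, -9.06103709e-04],
       [ 4.41100141e-01, -8.97456356e-01,  1.65975077e-03],
       [-8.10737670e-05, -1.88923889e-03, -9.99998212e-01]]), 'contact_force': array([-0.42906947,  0.62282999,  0.63748067]), 'moment': array([ 0.01012206,  0.02183304, -0.00458664]), 'grasp_force': 0.0, 'opening': 87.05445371355134}
top 51.81690561298204 [[ 2.45422641e-02 -9.93127099e-01  1.14438813e-01  3.73827213e+02]
 [-9.99698603e-01 -2.43103487e-02  3.42192514e-03  3.21602290e+00]
 [-6.16359143e-04 -1.14488303e-01 -9.93424405e-01  1.26993136e+03]
 [ 0.00000000e+00  0.00000000e+00  0.00000000e+00  1.00000000e+00]]
scene 46.11666113505487 [[ 8.27565850e-01  3.67972473e-01 -4.23946959e-01  1.11546522e+03]
 [ 5.61079669e-01 -5.17954287e-01  6.45687976e-01 -9.29223548e+02]
 [ 1.80102563e-02 -7.72217337e-01 -6.35103153e-01  1.01343468e+03]
 [ 0.00000000e+00  0.00000000e+00  0.00000000e+00  1.00000000e+00]]
```

View pics/top.png

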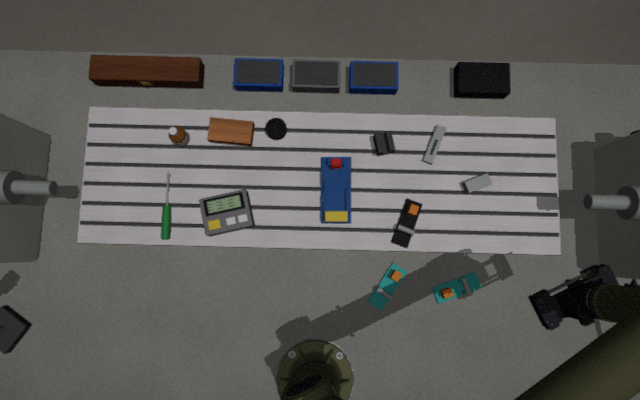

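View pics/scene.png

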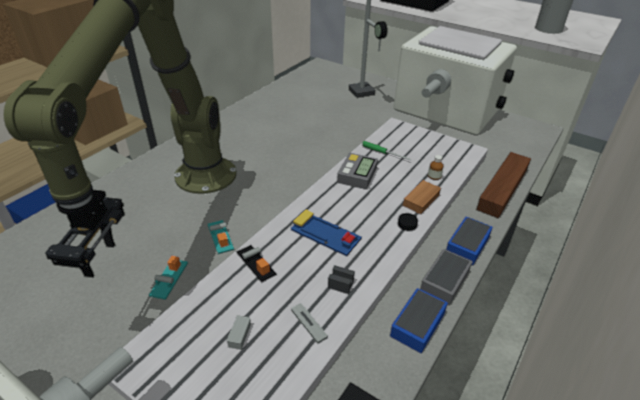

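The top view shows three carrier-shaped things: a black plate with an orange grip at (407,223), and turquoise ones at (388,286) and (457,289). The black one is on the bed, so it is the one meant. The holder is at (336,190) with its lip at (336,216) and catch at (336,163). The readout is at (228,212) with its yellow key at (214,224). I'll confirm with an enlarged crop and take coarse measurements.

```bash
cat >> h.py <<'E'
def mask(f,name,roi=None):
    h=cv2.cvtColor(f["color"],cv2.COLOR_RGB2HSV)
    r=dict(orange=((8,150,90),(20,255,255)),yellow=((22,130,90),(32,255,255)),blue=((105,120,50),(125,255,255)),red=((0,170,80),(6,255,255)))[name]
    m=cv2.inRange(h,r[0],r[1])
    if name=="red": m|=cv2.inRange(h,(174,170,80),(180,255,255))
    if roi:
        z=np.zeros_like(m);a,b,c,d=roi;z[b:d,a:c]=m[b:d,a:c];m=z
    return m
def blobs(m,amin=20):
    n,l,st,c=cv2.connectedComponentsWithStats(m)
    return [(st[i].tolist(),c[i].round(1).tolist()) for i in range(1,n) if st[i][4]>=amin]
E
python3 - <<'E'
from h import *
f=np.load("top.npy",allow_pickle=True).item()
for c,z in(("orange",80),("yellow",75),("blue",52),("red",78)):
    for s,p in blobs(mask(f,c)): print(c,s,p,world(f,*p,z).round(0), f["depth"][int(p[1]),int(p[0])])
c=cv2.resize(f["color"][170:320,340:540,::-1],(800,600),interpolation=cv2.INTER_CUBIC);cv2.imwrite("pics/crop.png",c)
P=cloud(f)
for u,v in((412,210),(404,235),(228,212),(336,190),(350,228),(470,220)):print(u,v,P[v,u].round(0))
E
```

```text
orange [208, 118, 45, 26, 763] [230.3, 130.5] [722. 267.  80.] 1229.4857
orange [408, 204, 11, 11, 86] [413.3, 209.2] [ 500. -275.   80.] 1194.0881
orange [391, 270, 11, 12, 71] [395.8, 275.7] [ 308. -225.   80.] 1215.4799
orange [443, 289, 10, 9, 65] [447.3, 293.2] [ 263. -371.   80.] 1209.478
yellow [325, 211, 22, 10, 207] [335.4, 215.8] [476. -50.  75.] 1203.7278
yellow [208, 219, 13, 11, 106] [214.0, 224.1] [443. 302.  75.] 1181.7764
blue [234, 58, 49, 33, 363] [259.9, 74.6] [910. 191.  52.] 1272.7467
blue [350, 61, 48, 29, 345] [372.4, 77.3] [ 909. -157.   52.] 1272.4591
blue [320, 157, 31, 66, 1492] [335.0, 186.7] [565. -48.  52.] 1237.0776
red [331, 159, 11, 9, 88] [335.6, 162.9] [632. -47.  78.] 1223.436
412 210 [ 498. -272.   80.]
404 235 [ 426. -256.   46.]
228 212 [479. 261.  83.]
336 190 [555. -51.  54.]
350 228 [443. -95.  46.]
470 220 [ 476. -454.   42.]
```

View pics/crop.png

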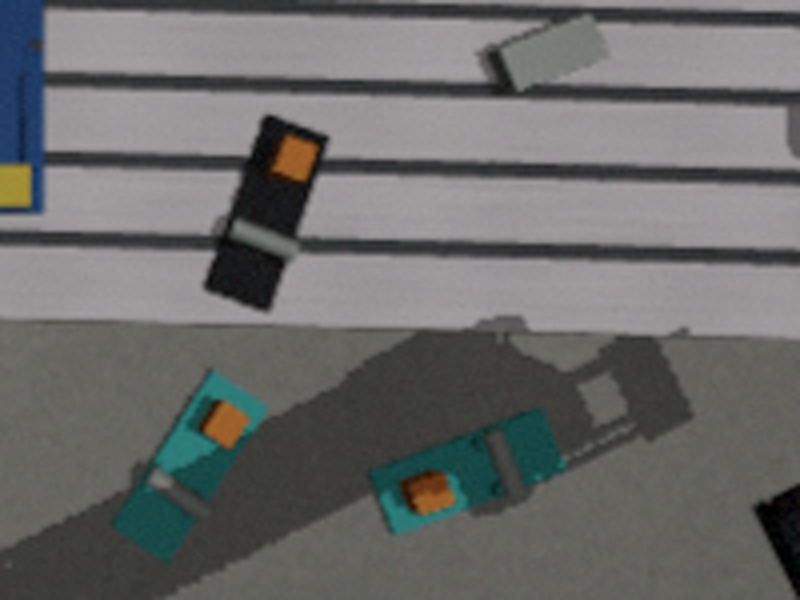

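The crop shows one black plate with its orange grip at crop (296,158), which is (414,209) in the top view. The two teal ones are decoys on the table. I'll go over it for a closer look.

send_rows:
  rows:
    - {"turn": [0, 0, -0.05], "travel": [0.1, 0.15, 0], "jaw": 0}
    - {"turn": [0, 0, -0.05], "travel": [0.1, 0.15, 0], "jaw": 0}
    - {"turn": [0, 0, -0.05], "travel": [0.1, 0.15, 0], "jaw": 0}
    - {"turn": [0, 0, -0.05], "travel": [0.1, 0.15, 0], "jaw": 0}
    - {"turn": [0, 0, -0.05], "travel": [0.1, 0.15, 0], "jaw": 0}

```text
time_s: 0.72
eef_pos: [412.2, -394.4, 241.2]
tcp_rot: [[0.945, -0.328, -0.001], [-0.328, -0.945, 0.0], [-0.001, -0.0, -1.0]]
contact_force: [0.8, -0.0, 0.2]
opening: 87.2
grasp_force: 0.0
```

send_rows:
  rows:
    - {"turn": [0, 0, 0], "travel": [0.1, 0.15, 0], "jaw": 0}
    - {"turn": [0, 0, 0], "travel": [0.1, 0.15, 0], "jaw": 0}
    - {"turn": [0, 0, 0], "travel": [0.1, 0.15, 0], "jaw": 0}
    - {"turn": [0, 0, 0], "travel": [0, 0, 0], "jaw": 0}
    - {"turn": [0, 0, 0], "travel": [0, 0, 0], "jaw": 0}

```text
time_s: 1.35
eef_pos: [486.1, -283.9, 241.2]
tcp_rot: [[0.946, -0.323, -0.001], [-0.323, -0.946, -0.0], [-0.001, 0.001, -1.0]]
contact_force: [-0.4, -0.6, 0.2]
opening: 86.6
grasp_force: 0.0
```

Run:
```python
from h import *
f=grab_frame("wrist");save(f,"w1");np.save("w1.npy",f,allow_pickle=True);print(f["fovy"],f["cam_to_world"].round(2))
s=state();print(s["time_s"],s["eef_pos"],s["tcp_rot"].round(3),s["qpos"].round(0),s["contact_force"])
```

```text
67.8631053623125 [[-3.2000e-01 -9.2000e-01 -2.3000e-01  5.4874e+02]
 [-9.5000e-01  3.1000e-01  8.0000e-02 -3.0498e+02]
 [ 0.0000e+00  2.5000e-01 -9.7000e-01  3.8488e+02]
 [ 0.0000e+00  0.0000e+00  0.0000e+00  1.0000e+00]]
1.4 [ 485.73494148 -284.63397088  241.22707308] [[ 0.946 -0.324 -0.001]
 [-0.324 -0.946 -0.   ]
 [-0.001  0.001 -1.   ]] [ 39.   8. -13.  95.   2.  76. -83.] [-1.07575044  0.07312541 -1.37204003]
```

View pics/w1.png

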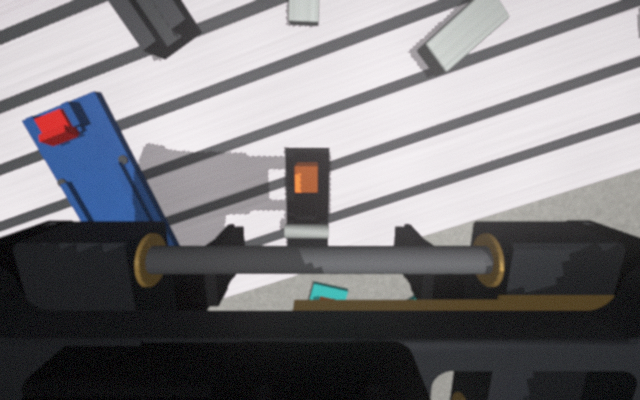

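The wrist view shows the black carrier with its tail up at (307,150), the orange grip at (306,178) and the pin at (306,231). The holder's catch is at (56,126).

Run:
```python
from h import *
f=np.load("w1.npy",allow_pickle=True).item();P=cloud(f)
m=mask(f,"orange",(250,130,360,225))>0
t=m&(P[...,2]>75);print(m.sum(),t.sum(),P[t][:,2].mean())
q=P[t][:,:2].astype(np.float32);r=cv2.minAreaRect(q);print("top face",r)
v=cv2.cvtColor(f["color"],cv2.COLOR_RGB2HSV)[...,2]
k=np.zeros(v.shape,bool);k[140:232,270:345]=1
k&=(v<60)&(P[...,2]>44)&(P[...,2]<53)
k=cv2.morphologyEx(k.astype(np.uint8),cv2.MORPH_OPEN,np.ones((3,3)))>0
print("plate",P[k][:,2].mean(),cv2.minAreaRect(P[k][:,:2].astype(np.float32)))
ys,xs=np.where(k);pts=[]
for y in range(158,220,4):
    x=xs[ys==y]; 
    if len(x)>20: pts.append(((x.min()+x.max())/2,y))
W=np.array([world(f,*p,48) for p in pts]);print(W.round(1)[::4])
l=cv2.fitLine(W[:,:2].astype(np.float32),cv2.DIST_HUBER,0,.01,.01).ravel();print("yaw",np.degrees(np.arctan2(l[1],l[0])),l)
print(W[:,2].mean())
```

```text
567 560 80.95172215758888
top face ((520.3832397460938, -281.5538024902344), (23.243257522583008, 69.78524017333984), 68.85842895507812)
plate 48.44050977688277 ((460.5417175292969, -259.74029541015625), (43.6910514831543, 33.07469177246094), 74.40290832519531)
[[ 470.2 -258.8   48. ]]
yaw 8.848679 [ 9.8809803e-01  1.5382539e-01  4.6227603e+02 -2.5946960e+02]
48.0
```

Run:
```python
from h import *
f=np.load("w1.npy",allow_pickle=True).item()
m=mask(f,"orange",(250,130,360,225))
ys,xs=np.where(m>0);v=f["color"][...,0]
for y in range(ys.min(),ys.max()+1,3): x=xs[ys==y];print(y,x.min(),x.max(),v[y,x].tolist()[::3])
for y in range(145,230,6):
    x=np.where(f["color"][y,270:345].max(-1)<75)[0]+270; print(y,x.min() if len(x) else None,x.max() if len(x) else None)
```

```text
166 300 315 [153, 154, 156]
169 295 316 [161, 183, 180, 183, 180, 179, 180, 168]
172 295 316 [158, 191, 187, 180, 180, 182, 182, 170]
175 295 316 [212, 234, 197, 178, 181, 183, 181, 170]
178 295 316 [215, 242, 194, 179, 183, 177, 182, 169]
181 295 316 [215, 240, 189, 179, 179, 179, 179, 168]
184 294 316 [142, 243, 224, 177, 177, 177, 180, 182]
187 295 316 [211, 242, 188, 180, 176, 178, 177, 167]
190 295 316 [212, 243, 197, 177, 182, 176, 180, 167]
145 None None
151 288 320
157 287 327
163 287 329
169 287 328
175 287 327
181 286 327
187 287 327
193 287 327
199 288 327
205 288 327
211 288 327
217 288 327
223 288 326
229 None None
```

Run:
```python
from h import *
f=np.load("w1.npy",allow_pickle=True).item()
a=world(f,307.7,163,48);b=world(f,307.2,217,48);d=a-b
print("yaw",np.degrees(np.arctan2(d[1],d[0])),"width",np.linalg.norm(world(f,287,190,48)-world(f,327.8,190,48)))
g=world(f,306,179,80);print("grip",g,"size",np.linalg.norm(world(f,294.5,180,80)-world(f,316.5,180,80)),np.linalg.norm(world(f,305,166,80)-world(f,305,192,80)))
print("tail",world(f,307.5,148,48))
u=d/np.linalg.norm(d);n=np.array([-u[1],u[0],0]);print("lateral grip-plate",(g-b)@n,"tail-grip along",(world(f,307.5,148,48)-g)@u)
# holder coarse: catch
s,p=blobs(mask(f,"red"),50)[0];print(p,world(f,*p,78))
```

```text
yaw -19.850579168041083 width 47.33683698361035
grip [ 500.01303252 -274.46214373   80.        ] size 22.906054469167607 27.44439976696388
tail [ 527.59279572 -284.55491326   48.        ]
lateral grip-plate 0.5074758275093082 tail-grip along 29.36819688227199
[54.6, 127.6] [630.30849167 -52.87923997  78.        ]
```

The sizes check out (47×23×27, against 50×24×28), so I'll descend and grip.

send_rows:
  rows:
    - {"turn": [0, 0, -0.005], "travel": [0.057, 0.04, -0.1], "jaw": 0}
    - {"turn": [0, 0, 0], "travel": [0, 0, -0.2], "jaw": 0}
    - {"turn": [0, 0, 0], "travel": [0, 0, -0.2], "jaw": 0}
    - {"turn": [0, 0, 0], "travel": [0, 0, -0.12], "jaw": 0}
    - {"turn": [0, 0, 0], "travel": [0, 0, -0.056], "jaw": 0}

```text
time_s: 2.02
eef_pos: [498.9, -274.5, 70.4]
tcp_rot: [[0.94, -0.34, -0.003], [-0.34, -0.94, 0.001], [-0.003, 0.0, -1.0]]
contact_force: [0.1, 0.3, 1.2]
opening: 86.5
grasp_force: 0.0
```

send_rows:
  rows:
    - {"turn": [0, 0, 0], "travel": [0, 0, 0], "jaw": 255}
    - {"turn": [0, 0, 0], "travel": [0, 0, 0], "jaw": 255}
    - {"turn": [0, 0, 0], "travel": [0, 0, 0], "jaw": 255}
    - {"turn": [0, 0, 0], "travel": [0, 0, 0], "jaw": 255}
    - {"turn": [0, 0, 0], "travel": [0, 0, 0], "jaw": 255}

```text
time_s: 2.65
eef_pos: [501.1, -273.4, 73.0]
tcp_rot: [[0.941, -0.337, 0.0], [-0.337, -0.941, -0.0], [0.001, 0.0, -1.0]]
contact_force: [0.4, 0.5, 0.4]
opening: 45.2
grasp_force: 0.0
```

send_rows:
  rows:
    - {"turn": [0, 0, 0], "travel": [0, 0, 0], "jaw": 255}
    - {"turn": [0, 0, 0], "travel": [0, 0, 0], "jaw": 255}
    - {"turn": [0, 0, 0], "travel": [0, 0, 0], "jaw": 255}
    - {"turn": [0, 0, 0], "travel": [0, 0, 0], "jaw": 255}
    - {"turn": [0, 0, 0], "travel": [0, 0, 0], "jaw": 255}

```text
time_s: 3.28
eef_pos: [500.9, -273.6, 72.6]
tcp_rot: [[0.941, -0.338, -0.0], [-0.338, -0.941, -0.0], [-0.0, 0.0, -1.0]]
contact_force: [-0.2, -0.5, -0.1]
opening: 23.5
grasp_force: 29.9
```

send_rows:
  rows:
    - {"turn": [0, 0, 0], "travel": [0, 0, 0.05], "jaw": 255}
    - {"turn": [0, 0, 0], "travel": [0, 0, 0.1], "jaw": 255}
    - {"turn": [0, 0, 0], "travel": [0, 0, 0.15], "jaw": 255}
    - {"turn": [0, 0, 0], "travel": [0, 0, 0.1], "jaw": 255}
    - {"turn": [0, 0, 0], "travel": [0, 0, 0], "jaw": 255}

```text
time_s: 3.9
eef_pos: [502.3, -273.7, 175.0]
tcp_rot: [[0.941, -0.337, 0.004], [-0.337, -0.941, -0.002], [0.005, 0.001, -1.0]]
contact_force: [0.1, -0.0, -4.7]
opening: 23.7
grasp_force: 29.9
```

send_rows:
  rows:
    - {"turn": [0, 0, 0.04], "travel": [0, 0.1, 0.1], "jaw": 255}
    - {"turn": [0, 0, 0.04], "travel": [0, 0.1, 0.1], "jaw": 255}
    - {"turn": [0, 0, 0.03], "travel": [0, 0.1, 0.1], "jaw": 255}
    - {"turn": [0, 0, 0], "travel": [0, 0.1, 0.05], "jaw": 255}
    - {"turn": [0, 0, 0], "travel": [0, 0, 0], "jaw": 255}

```text
time_s: 4.53
eef_pos: [501.3, -170.5, 259.8]
tcp_rot: [[1.0, 0.006, 0.0], [0.006, -1.0, 0.001], [0.0, -0.001, -1.0]]
contact_force: [0.1, -0.3, -4.8]
opening: 24.1
grasp_force: 30.0
```

Run:
```python
from h import *
f=grab_frame("wrist");save(f,"w2");np.save("w2.npy",f,allow_pickle=True)
s=state();print(s["time_s"],s["eef_pos"],s["tcp_rot"].round(3),s["contact_force"])
for c,z in(("yellow",73),("red",78),("orange",0)):
    for st,p in blobs(mask(f,c),40): print(c,st,p,world(f,*p,z))
g=np.load("top.npy",allow_pickle=True).item()
for n,F in(("top",g),("w2",f)):
    y=mask(F,"yellow",(300,190,370,240) if n=="top" else None);
    if not y.any(): continue
    ys,xs=np.where(y>0)
    P=np.array([world(F,a,b,73)[:2] for a,b in zip(xs,ys)],np.float32);print(n,"lip",cv2.minAreaRect(P))
b=mask(g,"blue",(300,140,370,240));ys,xs=np.where(b>0)
P=np.array([world(g,a,c,52)[:2] for a,c in zip(xs,ys)],np.float32);print("blue",cv2.minAreaRect(P))
```

```text
4.575 [ 500.64242463 -172.4014505   259.04238286] [[ 1.     0.003 -0.001]
 [ 0.003 -1.     0.   ]
 [-0.001 -0.    -1.   ]] [-0.21908098  0.06658403 -4.1710127 ]
yellow [186, 192, 60, 26, 1404] [215.1, 204.6] [476.30606416 -50.46009589  73.        ]
red [185, 44, 30, 24, 638] [199.5, 55.0] [633.78000235 -48.86834492  78.        ]
orange [295, 216, 49, 30, 1332] [318.7, 231.3] [ 4.17353407e+02 -1.70176494e+02 -5.68434189e-14]
orange [296, 274, 47, 13, 610] [319.0, 280.0] [ 339.68896142 -171.12660954    0.        ]
top lip ((477.0419921875, -50.298973083496094), (26.329444885253906, 61.355323791503906), 1.4029340744018555)
w2 lip ((432.88983154296875, -139.32591247558594), (266.65277099609375, 53.77054214477539), 64.26375579833984)
blue ((557.6625366210938, -48.4307975769043), (197.09962463378906, 89.22634887695312), 0.8653315305709839)
```

View pics/w2.png

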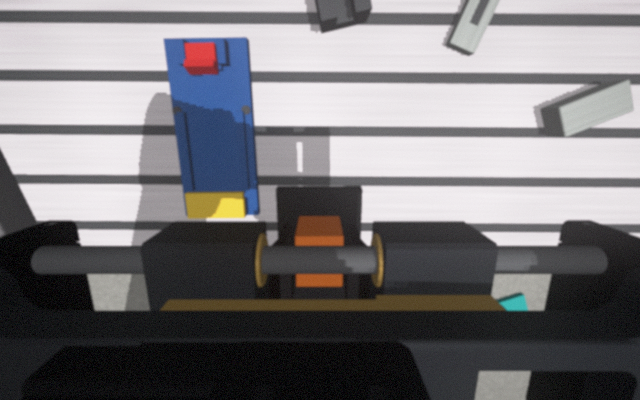

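The picture shows the whole holder: lip at (215,205), catch at (200,55), base edges from (166,40) to (248,39) and right edge down to (258,213). I'll fit its axis.

Run:
```python
from h import *
f=np.load("w2.npy",allow_pickle=True).item()
b=mask(f,"blue",(150,30,270,192));y=mask(f,"yellow",(170,185,256,221))
L=[];R=[]
for r in range(48,185,8):
    x=np.where(b[r])[0];print(r,x.min(),x.max(),end="; ")
    L.append(world(f,x.min()-.5,r,52));R.append(world(f,x.max()+.5,r,52))
L,R=np.array(L),np.array(R);print()
for n,A in(("L",L),("R",R)):
    l=cv2.fitLine(A[:,:2].astype(np.float32),cv2.DIST_HUBER,0,.01,.01).ravel();l*=np.sign(l[0])*np.array([1,1,np.sign(l[0]),np.sign(l[0])]);print(n,"yaw",np.degrees(np.arctan(l[1]/l[0])),"y at x=480,555,630",[(l[3]+(x-l[2])*l[1]/l[0]).round(1) for x in(480,555,630)])
ys,xs=np.where(y>0)
for c in(195,205,215,225,235,242):
    r=np.where(y[:,c])[0];r0,r1=r.min()-.5,r.max()+.5;print("lip col",c,r0,r1,world(f,c,r0,73)[:2].round(1),world(f,c,r1,73)[:2].round(1))
for r in(198,204,210):
    x=np.where(y[r])[0];print("lip row",r,x.min(),x.max(),world(f,x.min()-.5,r,73)[:2].round(1),world(f,x.max()+.5,r,73)[:2].round(1))
for c in(175,180,235,240):
    r=np.where(b[:,c])[0].min()-.5;print("far",c,r,world(f,c,r,52)[:2].round(1))
P=cloud(f);print("z seat,bed,lip",P[150,215,2],P[150,300,2],P[204,215,2])
# red top
m=mask(f,"red");ys,xs=np.where(m>0);print([ (r,xs[ys==r].min(),xs[ys==r].max()) for r in range(46,68,4)])
```

```text
48 166 246; 56 167 247; 64 168 248; 72 168 248; 80 170 249; 88 171 249; 96 172 250; 104 174 250; 112 181 251; 120 176 251; 128 176 252; 136 178 252; 144 179 252; 152 180 253; 160 181 254; 168 182 254; 176 182 255; 184 184 256; 
L yaw 1.5484118 y at x=480,555,630 [np.float32(-7.4), np.float32(-5.4), np.float32(-3.4)]
R yaw 1.0956371 y at x=480,555,630 [np.float32(-94.4), np.float32(-93.0), np.float32(-91.5)]
lip col 195 192.5 217.5 [490.5 -28.6] [460.6 -25.8]
lip col 205 192.5 216.5 [490.5 -40.1] [461.9 -37.6]
lip col 215 192.5 216.5 [490.6 -51.5] [461.9 -49.2]
lip col 225 192.5 216.5 [490.7 -62.9] [462.  -60.9]
lip col 235 191.5 216.5 [491.9 -74.4] [462.1 -72.5]
lip col 242 192.5 216.5 [490.8 -82.3] [462.1 -80.7]
lip row 198 186 243 [483.9 -17.1] [484.4 -83.6]
lip row 204 187 244 [476.8 -17.6] [477.3 -84.4]
lip row 210 188 244 [469.6 -18. ] [470.1 -84. ]
far 175 39.5 [654.2 -14.3]
far 180 39.5 [654.3 -19.7]
far 235 38.5 [655.6 -78.8]
far 240 38.5 [655.7 -84.2]
z seat,bed,lip 52.247326641734674 40.15646839231323 73.35858701018043
[(46, np.int64(186), np.int64(213)), (50, np.int64(186), np.int64(213)), (54, np.int64(187), np.int64(214)), (58, np.int64(187), np.int64(214)), (62, np.int64(185), np.int64(213)), (66, np.int64(185), np.int64(211))]
```

Run:
```python
from h import *
f=np.load("w2.npy",allow_pickle=True).item();P=cloud(f)
for v in range(186,216,4): print("w2",v,P[v,284:292].mean(0).round(1),P[v,350:358].mean(0).round(1))
f=grab_frame("scene");np.save("s2.npy",f,allow_pickle=True);P=cloud(f)
T=np.array(f["cam_to_world"]);
def pix(p):
    c=T[:3,:3].T@(np.array(p)-T[:3,3]);return (K(f)*c[:2]/c[2]+[f["cx"],f["cy"]]).round(0)
for x in(-70,70): print([pix((460+x,-172+y,227)) for y in(-25,25)])
c=pix((450,-172,230)).astype(int)
cv2.imwrite("pics/s2c.png",cv2.resize(f["color"][c[1]-60:c[1]+60,c[0]-80:c[0]+80,::-1],(800,600),interpolation=cv2.INTER_CUBIC));print(c)
```

```text
w2 186 [ 535.8 -153.8  251.7] [ 531.8 -190.4  230.8]
w2 190 [ 530.3 -151.8  236.6] [ 530.5 -189.8  236.3]
w2 194 [ 527.9 -151.7  236.1] [ 528.1 -189.9  236.1]
w2 198 [ 530.8 -154.1  257.2] [ 525.8 -190.   236.3]
w2 202 [ 523.2 -151.7  236.4] [ 523.4 -190.1  236.2]
w2 206 [ 520.6 -151.6  235.8] [ 521.  -190.2  236.3]
w2 210 [ 518.2 -151.5  236. ] [ 518.5 -190.3  236. ]
w2 214 [ 515.8 -151.5  236. ] [ 516.  -190.4  235.9]
[array([245., 190.]), array([257., 181.])]
[array([286., 209.]), array([297., 199.])]
[268 192]
```

View pics/s2c.png

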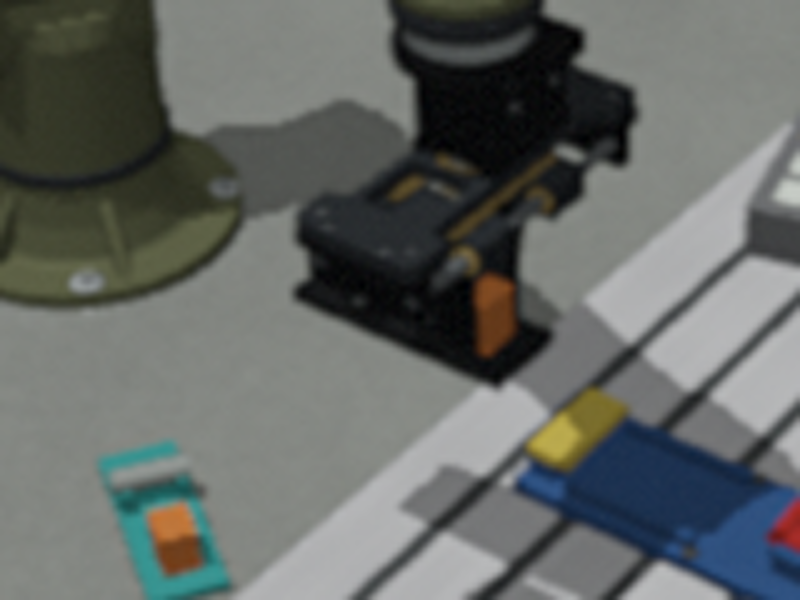

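The carrier is held level: its plate top is flat to about 1°, and the tail is 30 mm ahead of the TCP. The holder origin is about (551, −49.3) with yaw 1.3°. Next I'll tilt and move to hover over the holder.

send_rows:
  rows:
    - {"turn": [0, 0, 0.006], "travel": [0.094, 0.124, 0], "jaw": 255}
    - {"turn": [0, -0.03, 0], "travel": [0.094, 0.124, -0.1], "jaw": 255}
    - {"turn": [0, -0.03, 0], "travel": [0.094, 0.124, -0.1], "jaw": 255}
    - {"turn": [0, -0.03, 0], "travel": [0.092, 0.124, -0.1], "jaw": 255}
    - {"turn": [0, 0, 0], "travel": [0, 0, -0.08], "jaw": 255}

```text
time_s: 5.25
eef_pos: [592.7, -46.9, 161.9]
tcp_rot: [[0.961, 0.023, 0.276], [0.023, -1.0, 0.002], [0.275, 0.004, -0.961]]
contact_force: [-0.3, -1.2, -4.1]
opening: 23.8
grasp_force: 30.0
```

send_rows:
  rows:
    - {"turn": [0, 0, 0], "travel": [0, 0, 0], "jaw": 255}
    - {"turn": [0, 0, 0], "travel": [0, 0, 0], "jaw": 255}

```text
time_s: 5.5
eef_pos: [594.6, -50.8, 165.1]
tcp_rot: [[0.96, 0.017, 0.279], [0.018, -1.0, -0.001], [0.279, 0.006, -0.96]]
contact_force: [0.7, -0.2, -3.1]
opening: 23.9
grasp_force: 30.0
```

Run:
```python
from h import *
f=grab_frame("scene");np.save("s3.npy",f,allow_pickle=True)
w=grab_frame("wrist");np.save("w3.npy",w,allow_pickle=True);save(w,"w3")
s=state();print(s["time_s"],s["eef_pos"],s["tcp_rot"].round(3),s["contact_force"])
c=f["color"][170:290,250:410,::-1];cv2.imwrite("pics/s3c.png",cv2.resize(c,(800,600),interpolation=cv2.INTER_CUBIC))
```

```text
5.6 [595.15069436 -50.4860828  166.08021696] [[ 0.96   0.018  0.28 ]
 [ 0.019 -1.    -0.001]
 [ 0.28   0.006 -0.96 ]] [ 0.28953289  0.08537813 -4.23379276]
```

View pics/s3c.png

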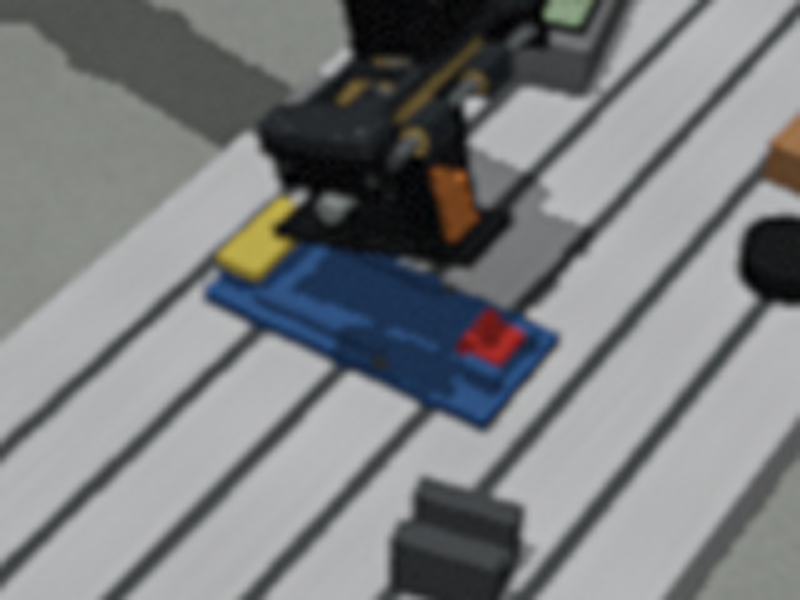

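send_rows:
  rows:
    - {"turn": [0, 0, 0.001], "travel": [-0.004, 0.008, -0.06], "jaw": 255}
    - {"turn": [0, 0, 0], "travel": [0, 0, -0.06], "jaw": 255}
    - {"turn": [0, 0, 0], "travel": [0, 0, -0.06], "jaw": 255}
    - {"turn": [0, 0, 0], "travel": [0, 0, 0], "jaw": 255}
    - {"turn": [0, 0, 0], "travel": [0, 0, 0], "jaw": 255}

```text
time_s: 6.22
eef_pos: [593.7, -47.3, 120.2]
tcp_rot: [[0.96, 0.022, 0.279], [0.023, -1.0, 0.001], [0.279, 0.006, -0.96]]
contact_force: [0.4, 0.4, -3.9]
opening: 24.3
grasp_force: 30.0
```

send_rows:
  rows:
    - {"turn": [0, 0, 0], "travel": [0, 0, -0.01], "jaw": 255}
    - {"turn": [0, 0, 0], "travel": [0, 0, -0.008], "jaw": 255}
    - {"turn": [0, 0, 0], "travel": [0, 0, 0], "jaw": 255}
    - {"turn": [0, 0, 0], "travel": [0, 0, 0], "jaw": 255}

```text
time_s: 6.72
eef_pos: [593.8, -47.4, 116.1]
tcp_rot: [[0.96, 0.022, 0.28], [0.023, -1.0, 0.001], [0.28, 0.006, -0.96]]
contact_force: [0.9, -0.2, -2.5]
opening: 23.5
grasp_force: 30.0
```

send_rows:
  rows:
    - {"turn": [0, 0, 0], "travel": [0, 0, -0.006], "jaw": 255}
    - {"turn": [0, 0, 0], "travel": [0, 0, 0], "jaw": 255}
    - {"turn": [0, 0, 0], "travel": [0, 0, 0], "jaw": 255}

```text
time_s: 7.1
eef_pos: [594.3, -47.5, 114.9]
tcp_rot: [[0.959, 0.022, 0.281], [0.023, -1.0, 0.001], [0.281, 0.006, -0.96]]
contact_force: [1.7, -0.5, 1.4]
opening: 23.6
grasp_force: 30.0
```

send_rows:
  rows:
    - {"turn": [0, 0, 0], "travel": [0, 0, -0.006], "jaw": 255}
    - {"turn": [0, 0, 0], "travel": [0, 0, 0], "jaw": 255}
    - {"turn": [0, 0, 0], "travel": [0, 0, 0], "jaw": 255}

```text
time_s: 7.48
eef_pos: [594.2, -47.4, 113.3]
tcp_rot: [[0.96, 0.022, 0.281], [0.023, -1.0, 0.001], [0.281, 0.006, -0.96]]
contact_force: [3.0, -1.6, 2.6]
opening: 23.9
grasp_force: 30.0
```

Toe contact is felt near z≈115, as expected. I'll ease up slightly and slide it under the lip.

send_rows:
  rows:
    - {"turn": [0, 0, 0], "travel": [0, -0.001, 0.008], "jaw": 255}
    - {"turn": [0, 0, 0], "travel": [-0.016, 0, 0], "jaw": 255}
    - {"turn": [0, 0, 0], "travel": [-0.016, 0, 0], "jaw": 255}
    - {"turn": [0, 0, 0], "travel": [-0.016, 0, 0], "jaw": 255}
    - {"turn": [0, 0, 0], "travel": [0, 0, 0], "jaw": 255}

```text
time_s: 8.1
eef_pos: [580.0, -47.7, 113.7]
tcp_rot: [[0.961, 0.022, 0.277], [0.023, -1.0, 0.001], [0.276, 0.006, -0.961]]
contact_force: [-0.8, -0.4, -3.9]
opening: 23.4
grasp_force: 30.0
```

send_rows:
  rows:
    - {"turn": [0, 0, 0], "travel": [-0.008, 0, 0], "jaw": 255}
    - {"turn": [0, 0, 0], "travel": [0, 0, 0], "jaw": 255}

```text
time_s: 8.35
eef_pos: [579.4, -47.6, 114.4]
tcp_rot: [[0.96, 0.022, 0.279], [0.023, -1.0, 0.001], [0.279, 0.006, -0.96]]
contact_force: [0.5, -0.4, -4.5]
opening: 23.8
grasp_force: 30.0
```

send_rows:
  rows:
    - {"turn": [0, 0, 0], "travel": [-0.006, 0, 0], "jaw": 255}
    - {"turn": [0, 0, 0], "travel": [0, 0, 0], "jaw": 255}

```text
time_s: 8.6
eef_pos: [578.9, -47.7, 115.2]
tcp_rot: [[0.959, 0.022, 0.281], [0.023, -1.0, 0.001], [0.281, 0.006, -0.96]]
contact_force: [4.1, 0.2, -4.8]
opening: 23.6
grasp_force: 30.0
```

send_rows:
  rows:
    - {"turn": [0, 0, 0], "travel": [-0.006, 0, 0], "jaw": 255}
    - {"turn": [0, 0, 0], "travel": [0, 0, 0], "jaw": 255}

```text
time_s: 8.85
eef_pos: [578.3, -47.7, 116.0]
tcp_rot: [[0.959, 0.022, 0.283], [0.023, -1.0, 0.001], [0.283, 0.006, -0.959]]
contact_force: [5.2, -0.0, -3.9]
opening: 23.8
grasp_force: 30.0
```

The stop contact is felt at x≈579. I'll settle the toe down and hold (step 1), then start the swing.

send_rows:
  rows:
    - {"turn": [0, 0, 0], "travel": [0.007, 0, -0.008], "jaw": 255}
    - {"turn": [0, 0, 0], "travel": [0, 0, 0], "jaw": 255}
    - {"turn": [0, 0, 0], "travel": [0, 0, 0], "jaw": 255}

```text
time_s: 9.22
eef_pos: [579.4, -47.7, 113.7]
tcp_rot: [[0.959, 0.022, 0.282], [0.023, -1.0, 0.001], [0.281, 0.006, -0.96]]
contact_force: [5.5, -0.0, 3.5]
opening: 24.0
grasp_force: 30.0
```

send_rows:
  rows:
    - {"turn": [0, 0.024, 0], "travel": [0.0175, 0, -0.0295], "jaw": 255}
    - {"turn": [0, 0, 0], "travel": [0, 0, 0], "jaw": 255}
    - {"turn": [0, 0, 0], "travel": [0, 0, 0], "jaw": 255}

```text
time_s: 9.6
eef_pos: [583.4, -47.7, 105.7]
tcp_rot: [[0.978, 0.023, 0.209], [0.023, -1.0, 0.001], [0.208, 0.004, -0.978]]
contact_force: [6.0, -1.4, 2.7]
opening: 23.7
grasp_force: 30.0
```

send_rows:
  rows:
    - {"turn": [0, 0.0222, 0], "travel": [0.016, 0, -0.0285], "jaw": 255}
    - {"turn": [0, 0, 0], "travel": [0, 0, 0], "jaw": 255}
    - {"turn": [0, 0, 0], "travel": [0, 0, 0], "jaw": 255}

```text
time_s: 9.98
eef_pos: [586.5, -47.8, 98.3]
tcp_rot: [[0.99, 0.023, 0.139], [0.023, -1.0, 0.001], [0.139, 0.003, -0.99]]
contact_force: [3.1, -0.5, 1.9]
opening: 23.5
grasp_force: 30.0
```

send_rows:
  rows:
    - {"turn": [0, 0.0222, 0], "travel": [0.0125, 0, -0.0295], "jaw": 255}
    - {"turn": [0, 0, 0], "travel": [0, 0, 0], "jaw": 255}
    - {"turn": [0, 0, 0], "travel": [0, 0, 0], "jaw": 255}

```text
time_s: 10.35
eef_pos: [589.1, -47.8, 90.3]
tcp_rot: [[0.997, 0.023, 0.068], [0.023, -1.0, 0.001], [0.068, 0.001, -0.998]]
contact_force: [3.6, -0.6, -2.4]
opening: 23.6
grasp_force: 30.0
```

send_rows:
  rows:
    - {"turn": [0, 0.0222, 0], "travel": [0.0105, 0, -0.0305], "jaw": 255}
    - {"turn": [0, 0, 0], "travel": [0, 0, 0], "jaw": 255}
    - {"turn": [0, 0, 0], "travel": [0, 0, -0.006], "jaw": 255}
    - {"turn": [0, 0, 0], "travel": [0, 0, 0], "jaw": 255}

```text
time_s: 10.85
eef_pos: [591.9, -47.7, 83.8]
tcp_rot: [[1.0, 0.023, -0.001], [0.023, -1.0, -0.0], [-0.001, 0.0, -1.0]]
contact_force: [-1.2, -0.7, 10.5]
opening: 23.9
grasp_force: 30.0
```

Run:
```python
from h import *
s=state();print(s["eef_pos"],s["tcp_rot"].round(3),s["contact_force"])
w=grab_frame("wrist");np.save("w4.npy",w,allow_pickle=True);P=cloud(w)
b=blobs(mask(w,"red"),30)
for st,p in b: print(st,p,world(w,*p,78),P[int(p[1]),int(p[0])])
c=w["color"][100:250,220:420,::-1];cv2.imwrite("pics/w4c.png",cv2.resize(c,(800,600),interpolation=cv2.INTER_CUBIC))
```

```text
[591.88225285 -47.67879222  83.77768407] [[ 1.     0.023 -0.001]
 [ 0.023 -1.    -0.   ]
 [-0.001  0.    -1.   ]] [-1.20617618 -0.67851316 10.52605698]
[290, 145, 59, 53, 2871] [318.3, 170.9] [634.74446191 -46.01226123  78.        ] [634.00101541 -45.8572787   70.15402812]
```

View pics/w4c.png

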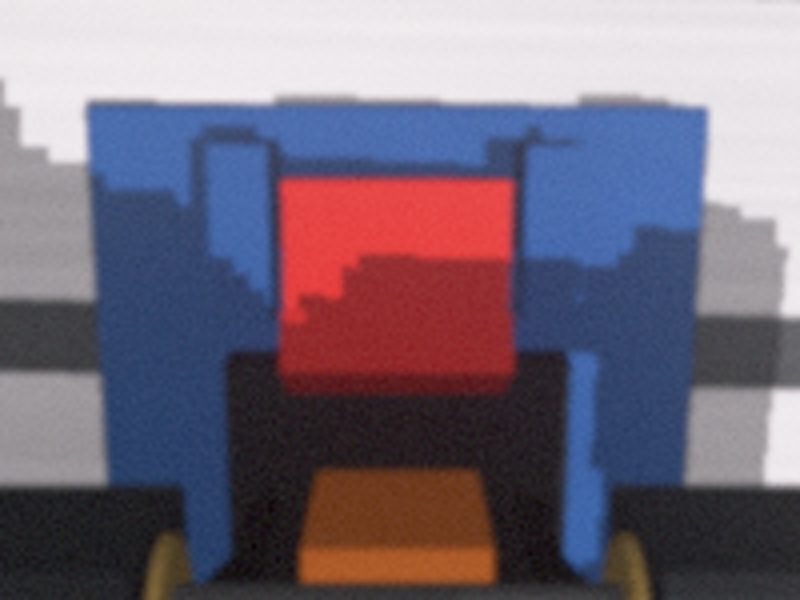

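The crop shows the red nose (bottom edge at crop row 385) covering the black tail edge (row 352), so the catch has snapped. I'll release, lift and check.

send_rows:
  rows:
    - {"turn": [0, 0, 0], "travel": [0, 0, 0.008], "jaw": 130}
    - {"turn": [0, 0, 0], "travel": [0, 0, 0], "jaw": 130}
    - {"turn": [0, 0, 0], "travel": [0, 0, 0], "jaw": 130}
    - {"turn": [0, 0, 0], "travel": [0, 0, 0], "jaw": 130}
    - {"turn": [0, 0, 0], "travel": [0, 0, 0], "jaw": 130}

```text
time_s: 11.52
eef_pos: [592.2, -47.6, 83.4]
tcp_rot: [[1.0, 0.023, -0.002], [0.023, -1.0, 0.001], [-0.002, -0.001, -1.0]]
contact_force: [-0.0, 0.0, -0.5]
opening: 42.4
grasp_force: 0.0
```

send_rows:
  rows:
    - {"turn": [0, 0, 0], "travel": [0, 0, 0.04], "jaw": 130}
    - {"turn": [0, 0, 0], "travel": [0, 0, 0.12], "jaw": 130}
    - {"turn": [0, 0, 0], "travel": [0, 0, 0.2], "jaw": 130}
    - {"turn": [0, 0, 0], "travel": [-0.1, 0.1, 0.15], "jaw": 200}
    - {"turn": [0, 0, 0], "travel": [0, 0, 0], "jaw": 255}

```text
time_s: 12.15
eef_pos: [568.6, -19.8, 215.8]
tcp_rot: [[1.0, 0.027, 0.006], [0.027, -1.0, 0.001], [0.006, -0.0, -1.0]]
contact_force: [-0.3, 0.0, -0.1]
opening: 29.8
grasp_force: 0.0
```

Run:
```python
from h import *
s=state();print(s["time_s"],s["eef_pos"],s["opening"],s["contact_force"])
w=grab_frame("wrist");np.save("w5.npy",w,allow_pickle=True);save(w,"w5")
P=cloud(w);h=cv2.cvtColor(w["color"],cv2.COLOR_RGB2HSV)
A=[555,-49.3]
k=(w["color"].max(-1)<60)&(P[...,2]>50)&(P[...,2]<75)&(abs(P[...,1]+48)<18)&(P[...,0]>500)&(P[...,0]<625)
q=P[k];print(len(q),q.min(0),q.max(0))
c=np.linalg.lstsq(np.c_[q[:,:2]-q[:,:2].mean(0),np.ones(len(q))],q[:,2],rcond=None)[0];print("slopes,z",c)
for n in("orange","red","yellow"):
    for st,p in blobs(mask(w,n),60): print(n,st,p,world(w,*p,92 if n=="orange" else 78 if n=="red" else 73),P[int(p[1]),int(p[0])].round(1))
```

```text
12.15 [568.61536479 -19.81042535 215.82144884] 29.830422750885234 [-0.25318824  0.0173254  -0.13894242]
1451 [510.19590982 -65.97630147  58.12820431] [617.35865677 -30.01055015  74.85065948]
slopes,z [-6.56639227e-03 -9.54649813e-03  6.06620027e+01]
orange [0, 0, 62, 57, 1403] [24.2, 23.2] [707.72107754 223.37502105  92.        ] [712.5 238.6  75.3]
orange [337, 157, 28, 34, 845] [350.3, 174.3] [591.60870823 -47.34009641  92.        ] [592.  -46.9  93. ]
red [335, 113, 31, 26, 532] [350.0, 125.9] [634.34200052 -46.22769473  78.        ] [635.2 -46.9  71.2]
yellow [314, 273, 39, 20, 744] [332.8, 282.7] [471.31187803 -36.95797593  73.        ] [471.7 -36.1  72.2]
```

View pics/w5.png

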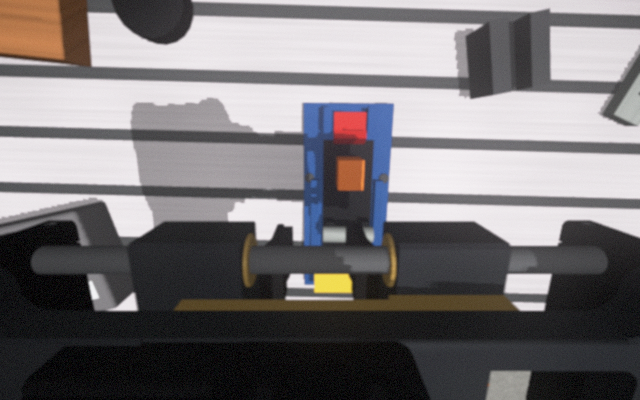

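The wrist view shows the plate level (slope 0.007, top z≈60.7) between the blue guides, with the red catch at (350,126) over the tail and the grip at (350,174). The carrier is home. Next is the zero key: fingers closed, over to the readout.

send_rows:
  rows:
    - {"turn": [0, 0, 0], "travel": [-0.095, 0.167, 0.02], "jaw": 255}
    - {"turn": [0, 0, 0], "travel": [-0.095, 0.167, 0.02], "jaw": 255}
    - {"turn": [0, 0, 0], "travel": [-0.095, 0.167, 0.02], "jaw": 255}
    - {"turn": [0, 0, 0], "travel": [-0.095, 0.167, 0.02], "jaw": 255}
    - {"turn": [0, 0, 0], "travel": [-0.095, 0.167, 0.02], "jaw": 255}

```text
time_s: 12.82
eef_pos: [447.8, 186.3, 235.1]
tcp_rot: [[1.0, 0.022, -0.003], [0.022, -1.0, 0.0], [-0.003, -0.0, -1.0]]
contact_force: [1.4, 0.4, 0.4]
opening: 0.4
grasp_force: 0.0
```

send_rows:
  rows:
    - {"turn": [0, 0, 0], "travel": [-0.095, 0.167, 0.02], "jaw": 255}
    - {"turn": [0, 0, 0], "travel": [-0.095, 0.167, 0.02], "jaw": 255}
    - {"turn": [0, 0, 0], "travel": [0, 0, 0], "jaw": 255}
    - {"turn": [0, 0, 0], "travel": [0, 0, 0], "jaw": 255}

```text
time_s: 13.32
eef_pos: [401.6, 268.3, 245.2]
tcp_rot: [[1.0, 0.022, -0.003], [0.022, -1.0, -0.0], [-0.003, 0.0, -1.0]]
contact_force: [0.4, 0.2, 0.0]
opening: 0.2
grasp_force: 0.0
```

Run:
```python
from h import *
s=state();print(s["time_s"],s["eef_pos"],s["tcp_rot"].round(3).tolist(),s["opening"],s["contact_force"])
w=grab_frame("wrist");np.save("w6.npy",w,allow_pickle=True);save(w,"w6")
P=cloud(w)
for st,p in blobs(mask(w,"yellow"),60): print(st,p,world(w,*p,87.5),P[int(p[1]),int(p[0])].round(1))
y=mask(w,"yellow");ys,xs=np.where(y>0)
g=np.load("top.npy",allow_pickle=True).item();print("top",world(g,214,224.1,87.5))
n,l,st,c=cv2.connectedComponentsWithStats(y)
i=1+np.argmin([np.hypot(*(world(w,*q,87.5)[:2]-[440,300])) for q in c[1:]]);ys,xs=np.where(l==i)
print(cv2.minAreaRect(np.array([world(w,a,b,87.5)[:2] for a,b in zip(xs,ys)],np.float32)))
```

```text
13.325 [401.61898106 268.34398159 245.22858884] [[1.0, 0.022, -0.003], [0.022, -1.0, -0.0], [-0.003, 0.0, -1.0]] 0.16221692225778622 [0.4437261  0.17958112 0.00655667]
[594, 106, 46, 31, 1320] [617.9, 121.6] [475.97226674 -23.10770728  87.5       ] [476.9 -35.3  73.9]
[269, 134, 38, 32, 842] [287.4, 149.3] [441.62420479 301.15808451  87.5       ] [442.  301.4  88.6]
top [442.42710659 299.03793409  87.5       ]
((441.3537902832031, 301.1639404296875), (25.435876846313477, 33.34200668334961), 14.026050567626953)
```

View pics/w6.png

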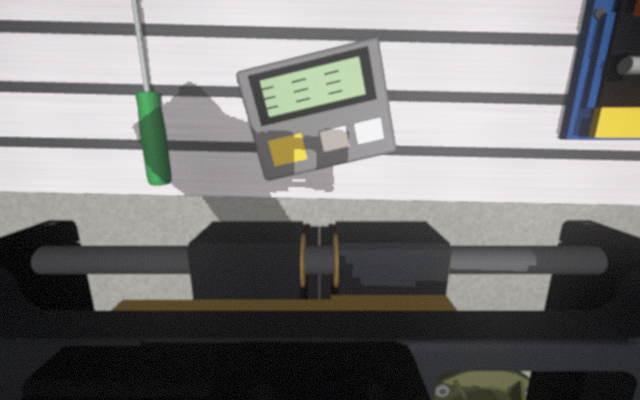

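The key is at (287,149), which gives (441.5, 301, 88). Its size is 25×33 with yaw 14°, agreeing with the description and the top view. I'll align over it and descend to just above.

send_rows:
  rows:
    - {"turn": [0, 0, 0.035], "travel": [0.08, 0.066, -0.1], "jaw": 255}
    - {"turn": [0, 0, 0.035], "travel": [0.08, 0.066, -0.15], "jaw": 255}
    - {"turn": [0, 0, 0], "travel": [0, 0, -0.15], "jaw": 255}
    - {"turn": [0, 0, 0], "travel": [0, 0, -0.11], "jaw": 255}
    - {"turn": [0, 0, 0], "travel": [0, 0, 0], "jaw": 255}

```text
time_s: 14.0
eef_pos: [440.4, 299.9, 115.8]
tcp_rot: [[0.971, 0.238, -0.007], [0.238, -0.971, -0.002], [-0.008, 0.001, -1.0]]
contact_force: [-0.9, -0.2, -0.2]
opening: 0.3
grasp_force: 0.0
```

send_rows:
  rows:
    - {"turn": [0, 0, 0], "travel": [0, 0, 0], "jaw": 255}
    - {"turn": [0, 0, 0], "travel": [0, 0, 0], "jaw": 255}

```text
time_s: 14.25
eef_pos: [442.2, 302.8, 120.1]
tcp_rot: [[0.971, 0.24, 0.0], [0.24, -0.971, 0.001], [0.001, -0.001, -1.0]]
contact_force: [-0.2, -0.7, 0.5]
opening: 0.6
grasp_force: 0.0
```

send_rows:
  rows:
    - {"turn": [0, 0, 0], "travel": [0, -0.005, -0.04], "jaw": 255}
    - {"turn": [0, 0, 0], "travel": [0, 0, 0], "jaw": 255}
    - {"turn": [0, 0, 0], "travel": [0, 0, 0], "jaw": 255}

```text
time_s: 14.62
eef_pos: [441.0, 301.3, 108.6]
tcp_rot: [[0.971, 0.241, -0.002], [0.241, -0.971, 0.0], [-0.002, -0.001, -1.0]]
contact_force: [0.8, 0.1, 0.8]
opening: 0.6
grasp_force: 0.0
```

send_rows:
  rows:
    - {"turn": [0, 0, 0], "travel": [0, 0, -0.007], "jaw": 255}
    - {"turn": [0, 0, 0], "travel": [0, 0, 0], "jaw": 255}

```text
time_s: 14.88
eef_pos: [441.2, 301.5, 107.0]
tcp_rot: [[0.971, 0.241, -0.002], [0.241, -0.971, 0.001], [-0.002, -0.001, -1.0]]
contact_force: [0.2, 0.0, -0.1]
opening: 0.1
grasp_force: 0.4
```

send_rows:
  rows:
    - {"turn": [0, 0, 0], "travel": [0, 0, -0.006], "jaw": 255}
    - {"turn": [0, 0, 0], "travel": [0, 0, 0], "jaw": 255}

```text
time_s: 15.12
eef_pos: [441.2, 301.6, 105.7]
tcp_rot: [[0.971, 0.241, -0.002], [0.241, -0.971, 0.001], [-0.001, -0.001, -1.0]]
contact_force: [-1.0, 0.5, 3.4]
opening: 0.3
grasp_force: 1.7
```

send_rows:
  rows:
    - {"turn": [0, 0, 0], "travel": [0, 0, -0.006], "jaw": 255}
    - {"turn": [0, 0, 0], "travel": [0, 0, 0], "jaw": 255}

```text
time_s: 15.38
eef_pos: [441.3, 301.6, 104.9]
tcp_rot: [[0.971, 0.241, -0.001], [0.241, -0.971, 0.0], [-0.001, -0.0, -1.0]]
contact_force: [-2.8, -1.7, 9.4]
opening: 0.3
grasp_force: 4.7
```

9.4 N, so the key is fully down. I'll hold, then let go.

send_rows:
  rows:
    - {"turn": [0, 0, 0], "travel": [0, 0, 0], "jaw": 255}
    - {"turn": [0, 0, 0], "travel": [0, 0, 0], "jaw": 255}
    - {"turn": [0, 0, 0], "travel": [0, 0, 0], "jaw": 255}
    - {"turn": [0, 0, 0], "travel": [0, 0, 0], "jaw": 255}

```text
time_s: 15.88
eef_pos: [441.2, 301.6, 104.9]
tcp_rot: [[0.971, 0.241, -0.001], [0.241, -0.971, 0.0], [-0.001, -0.0, -1.0]]
contact_force: [-2.1, -0.9, 9.1]
opening: 0.6
grasp_force: 4.6
```

send_rows:
  rows:
    - {"turn": [0, 0, 0], "travel": [0, 0, 0.02], "jaw": 255}
    - {"turn": [0, 0, 0], "travel": [0, 0, 0.1], "jaw": 255}
    - {"turn": [0, 0, 0], "travel": [0, 0, 0.2], "jaw": 255}
    - {"turn": [0, 0, 0], "travel": [0, 0, 0.1], "jaw": 255}
    - {"turn": [0, 0, 0], "travel": [0, 0, 0], "jaw": 255}

```text
time_s: 16.5
eef_pos: [442.0, 302.0, 210.5]
tcp_rot: [[0.971, 0.24, 0.001], [0.24, -0.971, 0.002], [0.002, -0.001, -1.0]]
contact_force: [-0.4, 1.0, -0.1]
opening: 0.2
grasp_force: 0.0
```

Run:
```python
from h import *
s=state();print(s["time_s"],s["eef_pos"],s["contact_force"])
g=grab_frame("top");a=np.load("top.npy",allow_pickle=True).item()
for c in("orange","red"): print(c,[p for st,p in blobs(mask(g,c))],[p for st,p in blobs(mask(a,c))])
print(close_job())
```

```text
16.5 [442.0073515  302.01692721 210.48415653] [-0.36314867  0.9867791  -0.07305011]
orange [[229.9, 130.3], [336.0, 175.6], [395.7, 275.7], [447.0, 292.9]] [[230.3, 130.5], [413.3, 209.2], [395.8, 275.7], [447.3, 293.2]]
red [[335.6, 162.9]] [[335.6, 162.9]]
the job is handed in; nothing more can be done
None
```

The job is handed in at about 16.5 s, verdict not shown: the carrier lies flat in the holder with the catch shut over its tail, and the zero key was held at about 9 N for 0.5 s and then released.

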